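Press a reed plate home with the trigger clamp

TASK

Use the trigger clamp on the board to press the brass reed plate fully home on its bamboo comb: squeeze the trigger as often as it takes to walk the jaw up and push the plate flush against the comb, then press the release tab so that the jaw springs open again. Lift the comb with its plate out and set it down gently in the middle of the steel bench block, standing on edge as it stood in the clamp; leave the cover plate, the spare reed plate and the screwdriver where they lie.

Things in the scene. Friction and masses are not known exactly. Their poses are not given: they have to be found in the camera images.
- clamp: Black one-hand trigger bar clamp lying on its side, fixed on a pale wooden board (150 x 160 x 18 mm) fixed to the desk. Origin on the desk below the bar. x: from the handle towards the jaw tips; y: along the steel bar; z up. Handle: does not move, x -122 to -19, y 12 to 30, z 34 to 58 mm. Trigger on the handle's -y side, release tab on its +y side. Bar, jaws, trigger and tab: centred at z = 46 mm.
- housing_top (a point): Centre of the top of the clamp's housing (x -23 to 49, y -10 to 56, z up to 64 mm in the clamp frame); axes as the clamp's. The bar (20 mm wide, |x| below 10 mm) sticks out of the housing on the +y side to y = 70 mm with the jaw open, and farther by the jaw's travel.
- fixed_face (a point): Centre of the fixed jaw's rubber pad face (30 x 26 mm, looks to -y), at x = 65, y = -18, z = 46 mm in the clamp frame. The fixed jaw ends at x = 86 mm; jaws are 36 mm high at most (z up to 64).
- jaw_face (a point): Centre of the moving jaw's rubber pad face (30 x 26 mm, looks to +y), at x = 65, y = -56 mm + joint jaw in the clamp frame. This jaw sits on the -y end of the bar and ends at x = 82 mm. Its pad gives up to 6 mm under load, 8 N per mm.
- ledge_top (a point): Centre of the top of the wooden ledge between the jaws that the work stands on: 70 mm in x, 46 mm in y, 32 mm above the desk.
- jaw (a joint): Travel of the moving jaw, m: 0 = open (38 mm between the pads), growing as it walks in +y to the fixed jaw, 0.042 at most. It walks in teeth of 3.4 mm: a full squeeze gives about 6.8 mm, one tooth or none under load or when squeezed in part, and it stays when the trigger is let go. With the trigger at rest and the release tab held pressed, a light spring (4 N) draws it back to 0 in about 0.3 s.
- trigger (a joint): Trigger angle, rad: 0 at rest, 0.2 fully squeezed. Pivot at x = 40, y = 2 mm of the clamp frame; the blade swings in +y, to the handle. Squeeze at no more than 150 mm/s, then let it spring back fully to 0 (up to 0.5 s) before the next squeeze. Blade force: 5 to 10 N empty, 15 to 20 N pressing the plate. With the plate home the jaw gains no more and the trigger feels stiffer; 30 N is plenty.
- trigger_face (a point): Point on the outer (-y) face of the trigger blade where it is squeezed, x about -65 mm in the clamp frame, 46 mm above the desk; it moves with the trigger. The blade is 10 mm thick, 22 mm high. Squeeze it between x = -80 and -62 mm, clear of the release tab. Here its outer face is about 53 mm from the handle's +y face at rest, 32 mm fully squeezed.
- squeeze (a point): Fixed point on the handle near its trigger side, x = -67, y = 14, z = 46 mm in the clamp frame: half-way between the handle's +y face and the trigger's outer face when fully squeezed. The handle does not give: fingers opened 80 mm and closed about this point along the clamp's y axis meet the handle just as the trigger comes home. Or push the trigger in +y with shut fingers.
- release (a joint): Angle of the release tab, rad: 0 at rest (the bar is held), 0.17 fully pressed; above about 0.08 the bar is free. Springs back by itself.
- tab_face (a point): Centre of the rear (+y) face of the release tab: x = -38, y = 45, z = 46 mm in the clamp frame. The tab is 24 mm long in x (-48 to -24), 8 mm thick, 22 mm high, 7 mm clear of the handle. Press this face 4 to 5 mm in -y, towards the handle, and hold it for 0.5 s; takes 4 to 9 N, up to 16 N against its stop. Do not touch it while squeezing. Over 50 mm of free space behind it.
- work_mid (a point): Centre of the bamboo comb: 110 mm long (x), 12 mm thick (y), 28 mm high as it stands on its long edge (z up); about 100 g with its plate. It stands loose on the ledge, along the clamp's x axis, plate towards the moving jaw. With the jaw open, grip it across its thickness where it sticks out past the jaw tips (clamp x 88 to 122 mm).
- plate_mid (a point): Centre of the brass reed plate: 106 mm long, 26 mm high, 2 mm thick, on the comb's -y side. When home its centre is 7 mm from the comb's centre; comb and plate are then 14 mm thick.
- reed_plate (a joint): Gap between reed plate and comb, m: 0 = home, flush on the comb. It starts 3 to 4.5 mm proud on its four tight pins; it takes about 18 N to push it on, and it stays where it is pushed.
- block_top (a point): Centre of the top face of the steel bench block: 120 mm (x) by 90 mm (y), 25 mm high, loose on the desk, 2.1 kg. It lies to the left or to the right of the clamp.
- cover: Chrome cover plate, 122 x 30 x 12 mm, loose on the desk on the other side of the clamp from the block. Origin at the centre of its underside, x along it. To be left alone.
- spare_plate: Spare brass reed plate, 106 x 26 x 3 mm, lying flat on the desk. Origin at the centre of its underside. To be left alone.
- screwdriver: Wooden-handled screwdriver, 150 mm long, lying on the desk along its x axis. To be left alone.

How it is judged:
By the outcome, as a careful person would: the job done as asked, in the order asked, and still so for the second after the job is handed in, with the robot touching nothing.
It also fails if it takes over 61 s, if anything falls off the work surface, if the arm or the gripper's body presses on something with over 40 N, if the wrist force passes 120 N, or if a joint passes its speed limit or range.

ROBOT

A 6-joint arm with a two-finger parallel gripper is mounted at the origin on the work surface. World frame = base frame: x ahead of the robot, y to its left, z up, the work surface at z = 0. Lengths are in m, angles in degrees, forces in N, time in s.
With the tool pointing down it reaches from about 0.3 to 0.775 m from the base axis. Payload 14.6 kg.
Tool frame: the origin (TCP) lies at the very end of the fingers, on their centre line; the grasp point (between the pads) lies 19 mm behind it; z points along the fingers, y is the direction in which the jaws open and shut (so a half turn about z gives the same grasp; the last joint's range is limited). The gripper opens to 94 mm and grips with 3 to 60 N. Pads are 16 mm wide; open, the fingers measure 119 mm over their backs; the gripper's body (75 mm by 177 mm) begins 78 mm behind the grasp point.
Start: joints at [63.335, 17.183, 87.147, -0, 75.671, -3.816], TCP at [0.214, 0.507, 0.182] pointing down, gripper open.
Joint ranges: [-173.82, 173.82], [-45.26, 126.66], [13.44, 144.39], [-59.66, 239.66], [0, 175.72], [-146.38, 146.38]. Speed limits (degrees/s): [127.2, 127.2, 147.25, 180, 180, 180].

INTERFACE

Orientations are given as [roll, pitch, yaw] about the fixed x, y, z axes, in that order (R = Rz(yaw) Ry(pitch) Rx(roll)).
In Python, from cell import bot gives the robot as it stands. The module is installed in compiled form; this text tells all that it offers.
- The arm moves only by the tool play_rows, never from a script. Its argument "commands" is a list of rows, each a list of 3 entries, a list of its own where there are three numbers: the turn, a rotation vector about the tool's x, y, z in degrees, then the shift along the tool's x, y, z in m, then the closure, from -1 (fully open) to 1 (shut). In form: [[[ax, ay, az], [dx, dy, dz], fingers], ...]. A call has 1 to 20 rows; each row is the pose to reach, as a shift and turn from the pose measured when the call began, along the tool's axes at that moment; what a row does not reach only later rows make up. A row lasts 1/8 s, in which the tool goes at most 62.5 mm and 10.7 degrees, less where a joint would pass 70% of its speed; a pose out of reach is approached as far as the arm can. A call with a gripper value outside its range is refused whole. The fingers move at their own pace and stop on an object; "grip_force" is the grip in N (left out, the last holds). Time passes only in rows, so rows that repeat a pose let the fingers close. It gives the time, the measured TCP pose, the force and the opening at its end, in the units of the state.
- bot.state(): the state, without advancing time (a new reading comes with each control period).
- bot.snapshot(name): name is "side" or "top" or "wrist"; returns a dict with "color" (384x512x3 uint8, red, green, blue), "depth" (384x512 float32, m along the optical axis (not along the pixel's ray), 0 where there is no reading), "mtx" (3x3 intrinsics, pixels), "R" (3x3) and "t" (3): a world point X has camera coordinates R X + t. Camera axes: x right, y down, z forward; pixel columns grow to the right and rows downward; lengths in m; the calibration is good to about 2 mm. A picture is of the moment at which its call begins.
- bot.hand_in(): hands the job in, once; it reports no verdict.
The state is a dict: "t": time; "joint_positions": joint angles; "joint_vel": joint speeds; "joint_torque": joint torques, N m; "ee_pos": TCP position; "tool_rot": TCP orientation; "contact_force": force on the tool from outside, world axes, zero at the start; "moment": the same for the moment, N m; "finger_gap": finger opening in m.
Only numpy, scipy, OpenCV 4.12 (cv2) and the standard library are available. Lean on these libraries where they do the work, as an engineer would, in place of code of your own. Each camera call takes 0.05 s, during which the arm holds its last target. There are 200 camera calls.

## Working session

There is one attempt and no reset: what is moved stays moved. The work goes in short steps, Python scripts to look and compute and a tool call to move; the robot and the scene stay as the last step left them, time stands still between calls to the robot, and variables do not carry over. Pictures are saved under pics/ and viewed, about 8 in all and at most 12, crops included, and the job is handed in when it is done.

Besides the shell and the picture viewer there is one more tool, called after "Request:" by a JSON object that holds its "api" and its "payload". play_rows: Moves the arm, as the interface text tells. Its arguments: {"type":"object","properties":{"commands":{"type":"array","items":{"type":"array"}},"grip_force":{"type":"number"}},"required":["commands"]}

```bash
mkdir -p pics; cat > h.py <<'E'
import numpy as np, cv2
from cell import bot
def snap(n,f=None):
    s=bot.snapshot(n)
    if f: cv2.imwrite('pics/'+f,s['color'][...,::-1])
    return s
def pts(s):
    d=s['depth'];v,u=np.mgrid[:d.shape[0],:d.shape[1]]
    K=s['mtx'];c=np.stack([(u-K[0,2])/K[0,0]*d,(v-K[1,2])/K[1,1]*d,d],-1)
    return (c-s['t'])@s['R']   # world points
def ray(s,u,v,z):
    K=s['mtx'];r=s['R'].T@np.array([(u-K[0,2])/K[0,0],(v-K[1,2])/K[1,1],1]);o=-s['R'].T@s['t']
    return o+r*(z-o[2])/r[2]
def proj(s,X):
    c=s['R']@np.array(X)+s['t'];p=s['mtx']@c;return p[:2]/p[2]
E
python3 - <<'E'
from h import *
s=snap('top','top.png');w=snap('side','side.png')
for q in (s,w): print(q['mtx'].round(1).tolist(),(-q['R'].T@q['t']).round(3),q['R'].round(2).tolist())
st=bot.state();print({k:np.round(v,3).tolist() for k,v in st.items()})
cv2.imwrite('pics/a.png',np.hstack([cv2.resize(s['color'][...,::-1],(800,600))]))
E
```

```text
[[432.5, 0.0, 258.4], [0.0, 432.5, 192.1], [0.0, 0.0, 1.0]] [ 0.492 -0.019  1.196] [[0.03, -1.0, -0.03], [-1.0, -0.02, -0.08], [0.08, 0.03, -1.0]]
[[389.0, 0.0, 246.1], [0.0, 389.0, 186.2], [0.0, 0.0, 1.0]] [ 0.053 -0.656  0.786] [[0.77, -0.64, -0.02], [-0.42, -0.49, -0.77], [0.48, 0.6, -0.64]]
{'t': 0.1, 'joint_positions': [63.333, 17.212, 87.176, -0.001, 75.669, -3.813], 'joint_vel': [0.055, 0.001, -0.157, -0.04, 0.04, 0.042], 'joint_torque': [0.001, -53.265, -35.328, 0.071, 0.024, -0.0], 'ee_pos': [0.213, 0.507, 0.181], 'tool_rot': [-179.943, -0.003, 157.147], 'contact_force': [-0.489, 1.013, -0.173], 'moment': [-0.015, -0.012, 0.06], 'finger_gap': 0.094}
```

View pics/a.png

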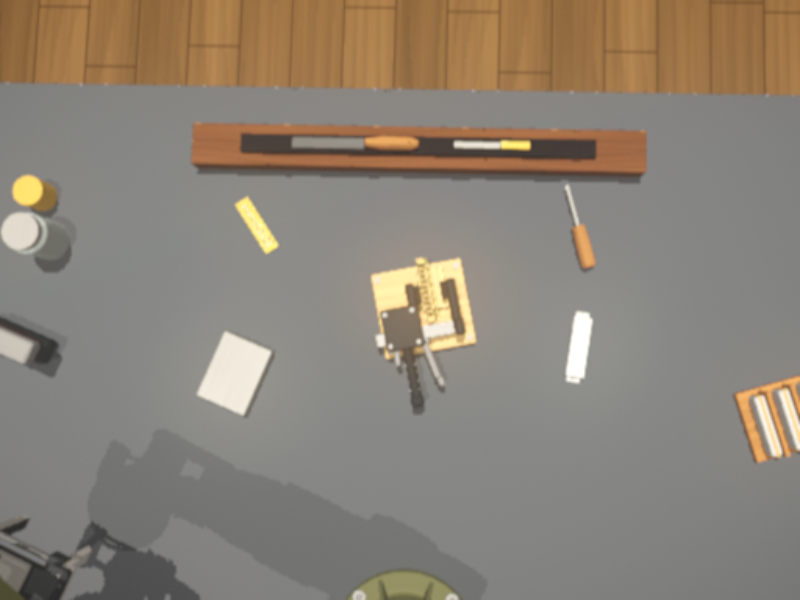

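View pics/side.png

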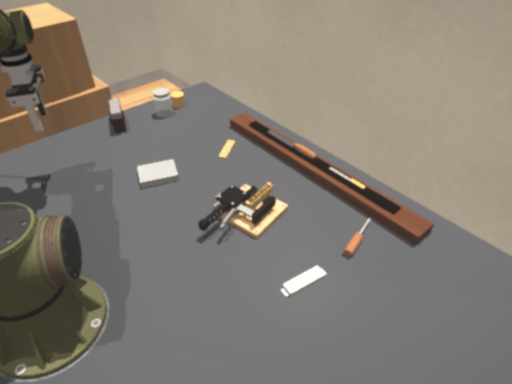

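Top view (800x600): the clamp is at about (420,320) with its handle towards the robot and the trigger to the right. The steel block is at (235,373) to the left, the cover is at (578,347), the spare plate at (257,225) and the screwdriver at (580,228). Next I'll get coarse poses.

```bash
cat > m.py <<'E'
from h import *
s=snap('top');P=pts(s);c=s['color'].astype(int);hsv=cv2.cvtColor(s['color'],cv2.COLOR_RGB2HSV)
def rect(mask,z,name,lo=20):
    n,l,st,ce=cv2.connectedComponentsWithStats(mask.astype(np.uint8))
    i=1+np.argmax(st[1:,4]);v,u=np.nonzero(l==i)
    X=np.array([ray(s,a,b,z)[:2] for a,b in zip(u,v)])
    r=cv2.minAreaRect((X*1000).astype(np.float32));print(name,np.round(r[0],1),np.round(r[1],1),round(r[2],1),'depth z',np.median(P[v,u,2]).round(4),X.mean(0).round(4))
Z=P[...,2];x,y=P[...,0],P[...,1]
near=(x>.3)&(x<.7)&(np.abs(y)<.17)
rect(near&(Z>.012)&(hsv[...,1]>60)&(hsv[...,2]>120),.018,'board')
rect(near&(Z>.057)&(Z<.072)&(hsv[...,2]<90)&(y>-.0),.064,'housing')
rect(near&(hsv[...,2]<70)&(Z>.03),.055,'black')
rect((y>.18)&(y<.42)&(x>.25)&(x<.6)&(hsv[...,2]>140)&(hsv[...,1]<40)&(Z>.012),.025,'block')
E
python3 m.py
```

```text
board [577.7 -16.3] [163.  159.4] 12.4 depth z 0.0226 [ 0.5851 -0.0222]Traceback (most recent call last):
  File "m.py", line 11, in <module>
    rect(near&(Z>.057)&(Z<.072)&(hsv[...,2]<90)&(y>-.0),.064,'housing')
    ~~~~^^^^^^^^^^^^^^^^^^^^^^^^^^^^^^^^^^^^^^^^^^^^^^^^^^^^^^^^^^^^^^^
  File "m.py", line 5, in rect
    i=1+np.argmax(st[1:,4]);v,u=np.nonzero(l==i)
        ~~~~~~~~~^^^^^^^^^^
    return _wrapfunc(a, 'argmax', axis=axis, out=out, **kwds)
    return bound(*args, **kwds)
ValueError: attempt to get argmax of an empty sequence
```

```bash
sed -i "s/&(y>-.0)//; s/,'black'/,'black'/" m.py; sed -i 's/^    i=1+/    if n<2: print(name,"none");return\n    i=1+/' m.py; python3 m.py; python3 - <<'E'
from h import *
s=snap('top')
for n,p,z in [('housing',(403,328),.064),('handle end',(417,402),.05),('block',(235,373),.025),('fixedjaw',(412,293),.064),('combtip',(421,262),.06)]:
    print(n,ray(s,p[0]*.64,p[1]*.64,z).round(3))
print(bot.state()['t'])
w=snap('wrist');print((-w['R'].T@w['t']),w['R'].round(2).tolist(),w['mtx'][0])
E
```

```text
board [577.9 -16.4] [162.9 159.6] 12.0 depth z 0.022 [ 0.5853 -0.0221]
housing [417.3 -11.7] [24.7 16.5] 9.7 depth z 0.0594 [ 0.415  -0.0121]
black [510.4 648.9] [0. 0.] 0.0 depth z 1.1962 [0.5104 0.6489]
block [450.5 306.5] [ 91.  120.7] 68.4 depth z 0.0249 [0.4503 0.3065]
housing [0.535 0.014 0.064]
handle end [ 0.412 -0.012  0.05 ]
block [0.451 0.305 0.025]
fixedjaw [0.594 0.001 0.064]
combtip [ 0.648 -0.013  0.06 ]
0.25
[0.13829827 0.53755684 0.38456268] [[0.39, 0.92, -0.0], [0.89, -0.37, 0.28], [0.25, -0.11, -0.96]] [331.17946787   0.         256.46155659]
```

```bash
cat >> h.py <<'E'
from scipy.spatial.transform import Rotation as Ro
def go(p,yaw):
    st=bot.state();R=Ro.from_euler('xyz',st['tool_rot'],degrees=True);T=Ro.from_euler('xyz',[180,0,yaw],degrees=True)
    print('t',round(st['t'],2),'turn',(R.inv()*T).as_rotvec(degrees=True).round(2).tolist(),'shift',R.inv().apply(np.array(p)-st['ee_pos']).round(4).tolist())
E
python3 -c "
from h import *
go([.54,.005,.2],191.5)"
```

```text
t 0.3 turn [-0.02, -0.01, -34.35] shift [-0.4957, -0.3356, -0.0184]
```

Request:
{"api": "play_rows", "payload": {"commands": [[[0,0,-4],[-0.05,-0.034,-0.002],-1],[[0,0,-8],[-0.1,-0.067,-0.004],-1],[[0,0,-12],[-0.15,-0.1,-0.006],-1],[[0,0,-16],[-0.2,-0.134,-0.008],-1],[[0,0,-20],[-0.25,-0.168,-0.01],-1],[[0,0,-24],[-0.3,-0.2,-0.012],-1],[[0,0,-28],[-0.35,-0.235,-0.014],-1],[[0,0,-31],[-0.4,-0.268,-0.016],-1],[[0,0,-33],[-0.45,-0.302,-0.018],-1],[[0,0,-34.35],[-0.4957,-0.3356,-0.0184],-1],[[0,0,-34.35],[-0.4957,-0.3356,-0.0184],-1],[[0,0,-34.35],[-0.4957,-0.3356,-0.0184],-1]]}}

```text
t: 1.8
ee_pos: [0.5397, 0.0053, 0.1998]
tool_rot: [180.0, -0.0, -168.5]
contact_force: [-0.0, -0.0, 0.2]
finger_gap: 0.0938
```

```bash
python3 - <<'E'
from h import *
s=snap('wrist');np.savez('w1.npz',**s)
cv2.imwrite('pics/w1.png',cv2.resize(s['color'][...,::-1],(800,600),interpolation=cv2.INTER_CUBIC))
E
```

```text
(no output)
```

View pics/w1.png

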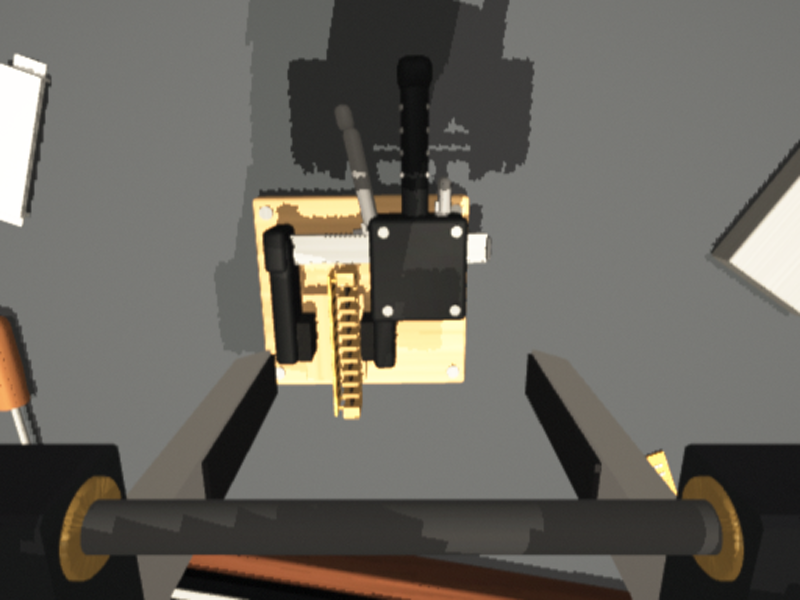

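Wrist view: the housing is at (418,267), handle end (413,70), trigger (350,150), tab (445,195), comb (347,340), moving jaw (283,300) and block edge to the right. Next I'll refine the clamp frame from the housing top and handle.

```bash
cat > m2.py <<'E'
from h import *
s=dict(np.load('w1.npz'));P=pts(s);hsv=cv2.cvtColor(s['color'],cv2.COLOR_RGB2HSV);Z=P[...,2]
def rect(mask,z,name,reg):
    m=np.zeros(Z.shape,bool);a=(np.array(reg)*.64).astype(int);m[a[1]:a[3],a[0]:a[2]]=1
    n,l,st,ce=cv2.connectedComponentsWithStats((mask&m).astype(np.uint8))
    i=1+np.argmax(st[1:,4]);v,u=np.nonzero(l==i)
    X=np.array([ray(s,p,q,z)[:2] for p,q in zip(u,v)])
    r=cv2.minAreaRect((X*1000).astype(np.float32));print(name,np.round(r[0],1),np.round(r[1],1),round(r[2],1),'z',np.median(P[v,u,2]).round(4),X.mean(0).round(4));return X
dark=hsv[...,2]<80
H=rect((Z>.060)&(Z<.069),.064,'housing',(345,195,480,335))
rect((Z>.050)&(Z<.066),.058,'handle',(385,40,440,208))
rect((Z>.048)&(Z<.068)&~dark,.060,'comb+plate',(322,262,362,430))
rect((Z>.048)&(Z<.068)&dark,.064,'movjaw',(262,225,320,370))
rect((Z>.045)&(Z<.066),.057,'trigger',(325,95,380,215))
rect((Z>.045)&(Z<.066),.057,'tab',(433,170,455,213))
# screw heads
g=s['color'].min(2);b=((g>140)&(Z>.058))
n,l,st,ce=cv2.connectedComponentsWithStats(b.astype(np.uint8))
for i in range(1,n):
    if 5<st[i,4]<120: print('blob',(ce[i]/.64).round(),st[i,4],ray(s,*ce[i],.064).round(4))
E
python3 m2.py
```

```text
housing [537.9  16.2] [80.5 65.4] 12.3 z 0.0641 [0.5334 0.0147]
handle [448.6  -5.2] [91.7 21.2] 11.5 z 0.0576 [ 0.4458 -0.0057]
comb+plate [598.5 -24.1] [111.1  19.3] 12.4 z 0.0583 [ 0.6026 -0.0235]
movjaw [569.5 -66.4] [96.3 27.7] 14.0 z 0.0614 [ 0.5724 -0.0681]
trigger [472.2 -38.3] [70.7 11.7] 25.4 z 0.0558 [ 0.4719 -0.0386]
tab [482.   21.5] [22.5 10.6] 8.9 z 0.0563 [0.4825 0.0221]
blob [383. 232.] 39 [ 0.5133 -0.0126  0.064 ]
blob [456. 231.] 43 [0.5031 0.0346 0.064 ]
blob [344. 278.] 70 [ 0.5493 -0.032   0.064 ]
blob [328. 301.] 9 [ 0.5668 -0.04    0.064 ]
blob [345. 298.] 11 [ 0.563  -0.0289  0.064 ]
blob [454. 310.] 35 [0.5562 0.0457 0.064 ]
blob [387. 310.] 34 [5.658e-01 5.000e-04 6.400e-02]
blob [344. 311.] 11 [ 0.5722 -0.028   0.064 ]
blob [330. 327.] 10 [ 0.5856 -0.0357  0.064 ]
blob [344. 324.] 12 [ 0.5813 -0.0267  0.064 ]
blob [347. 336.] 11 [ 0.5896 -0.0232  0.064 ]
blob [331. 353.] 8 [ 0.6043 -0.0317  0.064 ]
blob [348. 348.] 10 [ 0.5987 -0.0211  0.064 ]
blob [345. 361.] 6 [ 0.6084 -0.0216  0.064 ]
blob [333. 378.] 7 [ 0.6232 -0.0272  0.064 ]
blob [348. 384.] 8 [ 0.6258 -0.0164  0.064 ]
blob [335. 406.] 13 [ 0.6445 -0.0224  0.064 ]
blob [350. 412.] 57 [ 0.6467 -0.0106  0.064 ]
```

```bash
cat >> h.py <<'E'
O=np.array([.5268,-.0082]);Y=12.3
def cl(x,y,z):
    a=np.radians(Y);return [O[0]+(x*np.cos(a)-y*np.sin(a))/1e3,O[1]+(x*np.sin(a)+y*np.cos(a))/1e3,z/1e3]
E
python3 -c "
from h import *
go(cl(-68,14,110),192.3);go(cl(-68,14,27),192.3)"
```

```text
t 1.85 turn [-0.01, -0.02, -0.77] shift [0.0835, 0.002, 0.09]
t 1.85 turn [-0.01, -0.02, -0.77] shift [0.0835, 0.002, 0.173]
```

Request:
{"api": "play_rows", "payload": {"commands": [[[0,0,-0.4],[0.042,0.001,0.03],-1],[[0,0,-0.8],[0.0835,0.002,0.065],-1],[[0,0,-0.8],[0.0835,0.002,0.1],-1],[[0,0,-0.8],[0.0835,0.002,0.13],-1],[[0,0,-0.8],[0.0835,0.002,0.155],-1],[[0,0,-0.8],[0.0835,0.002,0.173],-1],[[0,0,-0.8],[0.0835,0.002,0.173],-1]], "grip_force": 30}}

```text
t: 2.72
ee_pos: [0.4565, -0.008, 0.0265]
tool_rot: [180.0, -0.1, -167.6]
contact_force: [-0.3, 0.5, 0.3]
finger_gap: 0.0938
```

```bash
python3 - <<'E'
from h import *
s=snap('wrist')
cv2.imwrite('pics/w2.png',cv2.resize(s['color'][...,::-1],(800,600),interpolation=cv2.INTER_CUBIC))
E
```

```text
(no output)
```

View pics/w2.png

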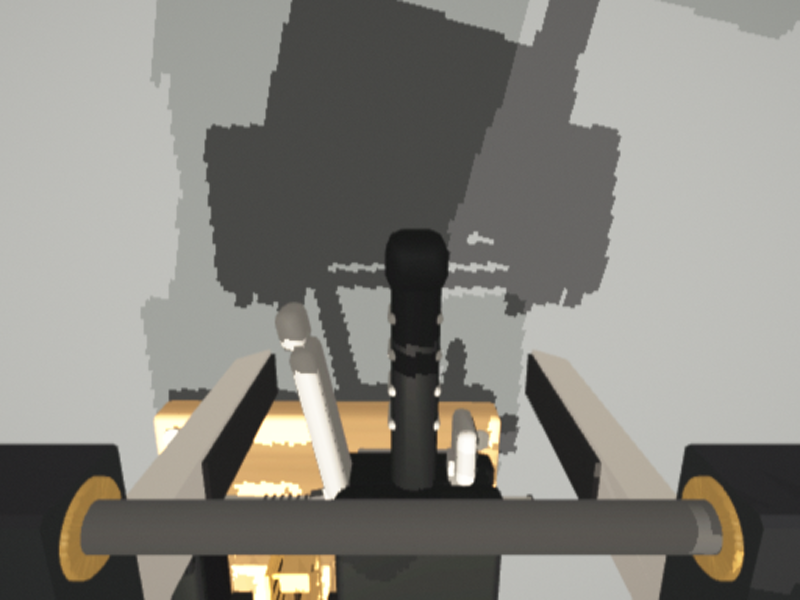

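The fingers straddle trigger (300,350) and handle (415,370), clear of the tab (463,445). First squeeze now.

Request:
{"api": "play_rows", "payload": {"commands": [[[0,0,0],[0,0,0],-0.6],[[0,0,0],[0,0,0],-0.3],[[0,0,0],[0,0,0],0.0],[[0,0,0],[0,0,0],0.25],[[0,0,0],[0,0,0],0.4],[[0,0,0],[0,0,0],0.4],[[0,0,0],[0,0,0],0.4]], "grip_force": 30}}

```text
t: 3.65
ee_pos: [0.4571, -0.0097, 0.0278]
tool_rot: [-179.9, -0.1, -167.6]
contact_force: [-2.3, -14.7, 2.8]
finger_gap: 0.0312
```

```bash
python3 - <<'E'
from h import *
s=snap('wrist');st=bot.state();print(st['finger_gap'],st['contact_force'],st['moment'],st['t'])
cv2.imwrite('pics/w3.png',cv2.resize(s['color'][...,::-1],(800,600),interpolation=cv2.INTER_CUBIC))
E
```

```text
0.03101583188328873 [ -2.16103158 -13.36052709   2.83515661] [-2.66408525  0.62764715 -0.12635786] 3.7
```

Request:
{"api": "play_rows", "payload": {"commands": [[[0,0,0],[0,0,0],-0.75],[[0,0,0],[0,0,0],-0.75],[[0,0,0],[0,0,0],-0.75],[[0,0,0],[0,0,0],-0.75],[[0,0,0],[0,0,0],-0.75],[[0,0,0],[0,0,0],-0.75],[[0,0,0],[0,0,0],-0.75],[[0,0,0],[0,0,0],-0.35],[[0,0,0],[0,0,0],0.05],[[0,0,0],[0,0,0],0.3],[[0,0,0],[0,0,0],0.4],[[0,0,0],[0,0,0],0.4]]}}

```text
t: 5.2
ee_pos: [0.4563, -0.0109, 0.0276]
tool_rot: [-179.8, -0.2, -167.6]
contact_force: [-3.2, -10.2, 0.5]
finger_gap: 0.0358
```

```bash
python3 - <<'E'
from h import *
s=snap('wrist');st=bot.state();print(st['finger_gap'],st['contact_force'],st['t'])
t=snap('top')
P=pts(t);Z=P[...,2]
# moving jaw and comb in clamp frame (top camera)
a=np.radians(Y);d=P[...,:2]-O;cx=(d[...,0]*np.cos(a)+d[...,1]*np.sin(a))*1e3;cy=(-d[...,0]*np.sin(a)+d[...,1]*np.cos(a))*1e3
for r in range(70,130,10):
    m=(abs(cx-r)<4)&(abs(cy)<100)&(Z>.045)&(Z<.09);print(r,np.sort(cy[m].round()).tolist())
crop=t['color'][150:270,215:320,::-1]
cv2.imwrite('pics/c3.png',np.hstack([cv2.resize(crop,(525,600),interpolation=cv2.INTER_CUBIC)]))
E
```

```text
0.03185429933490354 [-9.29407763 20.88873764  7.92171526] 5.25
70 [-66.0, -65.0, -64.0, -63.0, -63.0, -62.0, -61.0, -60.0, -60.0, -58.0, -58.0, -57.0, -56.0, -55.0, -55.0, -53.0, -53.0, -52.0, -50.0, -50.0, -50.0, -49.0, -48.0, -47.0, -46.0, -45.0, -45.0, -44.0, -42.0, -42.0, -41.0, -40.0, -39.0, -39.0, -31.0, -31.0, -28.0, -28.0, -26.0, -25.0, -23.0, -18.0, -17.0, -17.0, -15.0, -15.0, -14.0, -13.0, -12.0, -12.0, -10.0, -9.0, -7.0, -7.0, -6.0, -5.0, -4.0, -4.0, -2.0, -1.0, -1.0, 1.0, 1.0, 2.0, 3.0, 4.0, 4.0, 5.0]
80 [-64.0, -63.0, -62.0, -60.0, -59.0, -57.0, -57.0, -54.0, -54.0, -52.0, -51.0, -49.0, -46.0, -43.0, -41.0, -40.0, -39.0, -38.0, -38.0, -32.0, -30.0, -28.0, -27.0, -27.0, -25.0, -24.0, -22.0, -22.0, -19.0, -16.0, -14.0, -11.0, -11.0, -9.0, -9.0, -8.0, -7.0, -6.0, -6.0, -4.0, -3.0, -3.0, -1.0, -1.0, -0.0, 1.0, 2.0, 2.0, 3.0, 4.0, 5.0, 5.0]
90 [-40.0, -38.0, -38.0, -32.0, -31.0, -29.0, -27.0, -27.0, -26.0, -23.0]
100 [-40.0, -39.0, -33.0, -31.0, -28.0, -27.0, -26.0, -26.0]
110 [-39.0, -38.0, -38.0, -28.0, -28.0, -27.0, -25.0, -22.0]
120 [-38.0, -38.0, -35.0, -33.0, -33.0, -32.0, -30.0, -30.0, -29.0, -28.0, -27.0, -27.0, -25.0, -24.0, -24.0, -22.0, -22.0, -21.0]
```

View pics/c3.png

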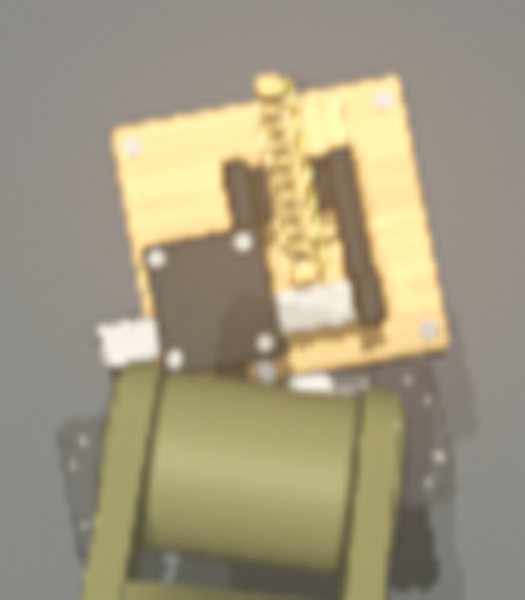

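The top view shows the jaw has advanced about 13 mm, and its pad now meets the plate at about (320,185) in the crop. I'll keep squeezing, recentring the hand slightly.

```bash
python3 -c "
from h import *
go(cl(-68,14,27),192.3)"
```

```text
t 5.3 turn [-0.11, -0.2, 0.07] shift [-0.0014, 0.0006, 0.0006]
```

Request:
{"api": "play_rows", "payload": {"commands": [[[0,0,0],[-0.001,0.0006,0.0006],-0.75],[[0,0,0],[-0.001,0.0006,0.0006],-0.75],[[0,0,0],[-0.001,0.0006,0.0006],-0.75],[[0,0,0],[-0.001,0.0006,0.0006],-0.75],[[0,0,0],[-0.001,0.0006,0.0006],-0.75],[[0,0,0],[-0.001,0.0006,0.0006],-0.75],[[0,0,0],[-0.001,0.0006,0.0006],-0.75],[[0,0,0],[-0.001,0.0006,0.0006],-0.75],[[0,0,0],[-0.001,0.0006,0.0006],-0.4],[[0,0,0],[-0.001,0.0006,0.0006],0],[[0,0,0],[-0.001,0.0006,0.0006],0.3],[[0,0,0],[-0.001,0.0006,0.0006],0.4],[[0,0,0],[-0.001,0.0006,0.0006],0.4],[[0,0,0],[-0.001,0.0006,0.0006],0.4]]}}

```text
t: 7.05
ee_pos: [0.4555, -0.0101, 0.0266]
tool_rot: [-179.9, -0.4, -167.7]
contact_force: [-8.9, -10.1, 5.6]
finger_gap: 0.0314
```

```bash
cat > j.py <<'E'
from h import *
st=bot.state();print('gap',round(st['finger_gap'],4),st['contact_force'].round(1) if hasattr(st['contact_force'],'round') else st['contact_force'])
go(cl(-68,14,27),192.3)
t=snap('top');P=pts(t);Z=P[...,2]
a=np.radians(Y);d=P[...,:2]-O;cx=(d[...,0]*np.cos(a)+d[...,1]*np.sin(a))*1e3;cy=(-d[...,0]*np.sin(a)+d[...,1]*np.cos(a))*1e3
m=(cx>5)&(cx<78)&(abs(cy+55)<40)&(Z>.05)&(Z<.09)
e=[cy[m&(abs(cx-r)<3)].min() for r in range(30,76,5)];print('jaw back',np.round(e,1),np.median(e).round(1))
v=t['color'].max(2);m=(abs(cx)<8)&(cy>57)&(cy<125)&(Z>.035)&(Z<.065);print('bar end',np.percentile(cy[m],[90,97,100]).round(1) if m.any() else None)
e=[(cy[q].min().round(1),cy[q].max().round(1)) for r in range(92,120,5) for q in [(abs(cx-r)<3)&(abs(cy+30)<25)&(Z>.045)&(Z<.09)]];print('comb',np.median(e,0))
E
python3 j.py
```

```text
gap 0.0314 [ -8.9 -10.1   5.6]
t 7.05 turn [-0.13, -0.41, 0.04] shift [-0.0021, 0.0006, -0.0004]
jaw back [-58.6 -59.  -57.2 -58.4 -59.  -57.9 -58.9 -57.3 -58.3 -59. ] -58.5
bar end [89.6 91.7 92.9]
comb [-35.7 -22.5]
```

Request:
{"api": "play_rows", "payload": {"commands": [[[0,0,0],[-0.002,0.0004,0],-0.75],[[0,0,0],[-0.002,0.0004,0],-0.75],[[0,0,0],[-0.002,0.0004,0],-0.75],[[0,0,0],[-0.002,0.0004,0],-0.75],[[0,0,0],[-0.002,0.0004,0],-0.75],[[0,0,0],[-0.002,0.0004,0],-0.75],[[0,0,0],[-0.002,0.0004,0],-0.75],[[0,0,0],[-0.002,0.0004,0],-0.75],[[0,0,0],[-0.002,0.0004,0],-0.4],[[0,0,0],[-0.002,0.0004,0],0],[[0,0,0],[-0.002,0.0004,0],0.3],[[0,0,0],[-0.002,0.0004,0],0.4],[[0,0,0],[-0.002,0.0004,0],0.4],[[0,0,0],[-0.002,0.0004,0],0.4]]}}

```text
t: 8.85
ee_pos: [0.4559, -0.01, 0.0264]
tool_rot: [-179.9, -0.6, -167.7]
contact_force: [-8.8, -7.3, 5.7]
finger_gap: 0.0312
```

```bash
python3 j.py
```

```text
gap 0.0312 [-8.8 -7.3  5.7]
t 8.85 turn [-0.15, -0.62, 0.02] shift [-0.0016, 0.0007, -0.0006]
jaw back [-55.6 -53.9 -54.9 -56.  -54.3 -55.4 -55.7 -54.7 -55.1 -55.7] -55.2
bar end [92.2 95.2 95.9]
comb [-32.9  -21.15]
```

Request:
{"api": "play_rows", "payload": {"commands": [[[0,-0.6,0],[-0.0016,0.0004,0],-0.75],[[0,-0.6,0],[-0.0016,0.0004,0],-0.75],[[0,-0.6,0],[-0.0016,0.0004,0],-0.75],[[0,-0.6,0],[-0.0016,0.0004,0],-0.75],[[0,-0.6,0],[-0.0016,0.0004,0],-0.75],[[0,-0.6,0],[-0.0016,0.0004,0],-0.75],[[0,-0.6,0],[-0.0016,0.0004,0],-0.75],[[0,-0.6,0],[-0.0016,0.0004,0],-0.75],[[0,-0.6,0],[-0.0016,0.0004,0],-0.4],[[0,-0.6,0],[-0.0016,0.0004,0],0],[[0,-0.6,0],[-0.0016,0.0004,0],0.3],[[0,-0.6,0],[-0.0016,0.0004,0],0.4],[[0,-0.6,0],[-0.0016,0.0004,0],0.4],[[0,-0.6,0],[-0.0016,0.0004,0],0.4]]}}

```text
t: 10.65
ee_pos: [0.4563, -0.01, 0.0261]
tool_rot: [-179.8, -0.2, -167.7]
contact_force: [-7.2, -6.9, 4.2]
finger_gap: 0.0317
```

```bash
python3 j.py
```

```text
gap 0.0317 [-7.2 -6.9  4.2]
t 10.65 turn [-0.16, -0.18, 0.0] shift [-0.0013, 0.0007, -0.0009]
jaw back [-55.5 -53.7 -54.8 -55.9 -54.3 -55.4 -56.  -54.2 -55.2 -55.7] -55.3
bar end [92.7 94.9 95.9]
comb [-32.55 -21.2 ]
```

Request:
{"api": "play_rows", "payload": {"commands": [[[0,0,0],[-0.0013,0.0005,-0.0005],-0.9],[[0,0,0],[-0.0013,0.0005,-0.0005],-0.9],[[0,0,0],[-0.0013,0.0005,-0.0005],-0.9],[[0,0,0],[-0.0013,0.0005,-0.0005],-0.9],[[0,0,0],[-0.0013,0.0005,-0.0005],-0.9],[[0,0,0],[-0.0013,0.0005,-0.0005],-0.9],[[0,0,0],[-0.0013,0.0005,-0.0005],-0.9],[[0,0,0],[-0.0013,0.0005,-0.0005],-0.9],[[0,0,0],[-0.0013,0.0005,-0.0005],-0.9],[[0,0,0],[-0.0013,0.0005,-0.0005],-0.4],[[0,0,0],[-0.0013,0.0005,-0.0005],0],[[0,0,0],[-0.0013,0.0005,-0.0005],0.3],[[0,0,0],[-0.0013,0.0005,-0.0005],0.45],[[0,0,0],[-0.0013,0.0005,-0.0005],0.45],[[0,0,0],[-0.0013,0.0005,-0.0005],0.45],[[0,0,0],[-0.0013,0.0005,-0.0005],0.45]], "grip_force": 36}}

```text
t: 12.7
ee_pos: [0.4565, -0.0099, 0.0265]
tool_rot: [-179.8, -0.3, -167.7]
contact_force: [-6.0, -7.8, 3.7]
finger_gap: 0.0314
```

```bash
python3 j.py
```

```text
gap 0.0314 [-6.  -7.8  3.7]
t 12.7 turn [-0.19, -0.32, 0.01] shift [-0.001, 0.0007, -0.0006]
jaw back [-55.5 -53.8 -54.7 -56.1 -54.3 -55.3 -55.9 -54.6 -55.3 -55.9] -55.3
bar end [92.7 94.9 95.8]
comb [-32.5  -21.15]
```

```bash
python3 -c "
from h import *
go([.4574,-.009,.13],191.5);go([.54,.005,.16],191.5)"
```

```text
t 12.75 turn [-0.2, -0.32, 0.81] shift [-0.0005, 0.0003, -0.1036]
t 12.75 turn [-0.2, -0.32, 0.81] shift [-0.084, -0.0037, -0.134]
```

Request:
{"api": "play_rows", "payload": {"commands": [[[0,0,0],[-0.001,0.0005,0],-0.95],[[0,0,0],[-0.001,0.0005,0],-0.95],[[0,0,0],[-0.001,0.0005,0],-0.95],[[0,0,0],[-0.001,0.0005,0],-0.95],[[0,-0.3,0.8],[-0.0005,0.0003,-0.045],-0.95],[[0,-0.3,0.8],[-0.0005,0.0003,-0.09],-0.95],[[0,-0.3,0.8],[-0.042,-0.002,-0.12],-0.95],[[0,-0.3,0.8],[-0.084,-0.0037,-0.134],-0.95],[[0,-0.3,0.8],[-0.084,-0.0037,-0.134],-0.95],[[0,-0.3,0.8],[-0.084,-0.0037,-0.134],-0.95]]}}

```text
t: 14.0
ee_pos: [0.5392, 0.0052, 0.1592]
tool_rot: [-179.8, -0.1, -168.5]
contact_force: [-0.4, 0.4, -0.2]
finger_gap: 0.092
```

```bash
python3 - <<'E'
from h import *
s=snap('wrist');np.savez('w4.npz',**s)
a=np.radians(Y)
for f in ('w1.npz','w4.npz'):
    q=dict(np.load(f));P=pts(q);Z=P[...,2];d=P[...,:2]-O;cx=(d[...,0]*np.cos(a)+d[...,1]*np.sin(a))*1e3;cy=(-d[...,0]*np.sin(a)+d[...,1]*np.cos(a))*1e3
    e=[cy[(abs(cx-r)<2)&(cy>-100)&(cy<-30)&(Z>.055)&(Z<.075)].min() for r in range(35,76,5)];print(f,'jaw back',np.round(e,1),np.median(e).round(1))
    m=(abs(cx)<6)&(cy>58)&(cy<120)&(Z>.03)&(Z<.065);print('bar end',np.percentile(cy[m],[95,99]).round(1))
u,v=np.mean([proj(s,cl(67,-30,60)),proj(s,cl(100,-30,60))],0).astype(int)
c=s['color'][v-65:v+65,u-75:u+75,::-1];cv2.imwrite('pics/c4.png',cv2.resize(c,None,fx=5,fy=4.6,interpolation=cv2.INTER_CUBIC))
E
```

```text
w1.npz jaw back [-79.3 -79.9 -80.3 -79.4 -80.3 -79.2 -79.5 -80.4 -79.2] -79.5
bar end [70.6 70.7]
w4.npz jaw back [-56.6 -57.  -57.5 -56.7 -57.3 -57.6 -56.5 -57.  -57.8] -57.0
bar end [92.3 94.1]
```

View pics/c4.png

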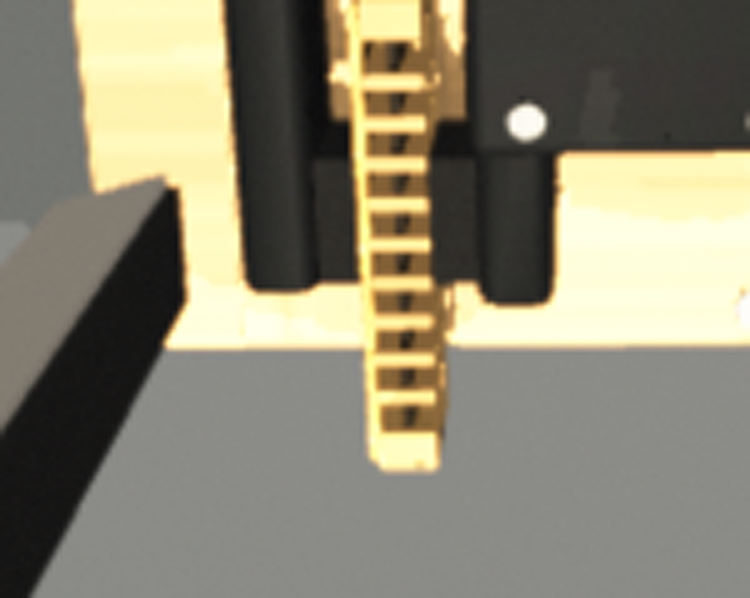

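The crop shows the plate against the comb's left edge (about 358–372 px at row 245) with no visible gap. Jaw travel is either 23.8 or 27.2 mm, so I'll check it against the screws and the brass/comb width in both views.

```bash
python3 - <<'E'
from h import *
for f in ('w1.npz','w4.npz'):
    s=dict(np.load(f));P=pts(s);Z=P[...,2];g=s['color'].min(2)
    n,l,st,ce=cv2.connectedComponentsWithStats(((g>140)&(Z>.058)).astype(np.uint8))
    a=np.radians(Y);
    for i in range(1,n):
        X=ray(s,*ce[i],.064)[:2]-O;c=np.array([X[0]*np.cos(a)+X[1]*np.sin(a),-X[0]*np.sin(a)+X[1]*np.cos(a)])*1e3
        if 5<st[i,4]<150 and c[1]>-5: print(f,'screw',c.round(1),st[i,4])
    # gray / rgb profile across comb, z=.0595, averaged over x, 0.5 mm steps
    G=s['color'].astype(np.float32)
    ys=np.arange(-48,-12,1.);
    for x in ((96,101,106,111,116),):
        row=[]
        for y in ys:
            uv=np.array([proj(s,cl(x_,y,59)) for x_ in x],np.float32)
            row.append(cv2.remap(G,uv[:,0],uv[:,1],cv2.INTER_LINEAR).mean((0,1)))
        print(f,[(int(y),int(r[0]),int(r[2])) for y,r in zip(ys,row)])
E
```

```text
w1.npz screw [-14.1  -1.4] 39
w1.npz screw [-14.   46.9] 43
w1.npz screw [40.2 46.4] 35
w1.npz screw [40.   0.2] 34
w1.npz [(-48, 145, 126), (-47, 144, 126), (-46, 145, 126), (-45, 145, 127), (-44, 146, 126), (-43, 146, 126), (-42, 158, 126), (-41, 204, 126), (-40, 247, 135), (-39, 236, 117), (-38, 174, 64), (-37, 132, 53), (-36, 138, 66), (-35, 160, 91), (-34, 184, 111), (-33, 192, 111), (-32, 193, 101), (-31, 193, 99), (-30, 190, 97), (-29, 180, 95), (-28, 168, 91), (-27, 167, 90), (-26, 179, 92), (-25, 188, 95), (-24, 189, 95), (-23, 183, 87), (-22, 150, 65), (-21, 128, 63), (-20, 125, 84), (-19, 140, 118), (-18, 143, 125), (-17, 144, 127), (-16, 145, 127), (-15, 144, 127), (-14, 144, 127), (-13, 144, 127)]
w4.npz screw [-14.1  -1.5] 54
w4.npz screw [-13.9  46.6] 56
w4.npz screw [40.   0.4] 44
w4.npz screw [40.2 46.5] 46
w4.npz [(-48, 139, 135), (-47, 139, 136), (-46, 139, 135), (-45, 139, 135), (-44, 139, 135), (-43, 139, 136), (-42, 139, 136), (-41, 139, 135), (-40, 139, 135), (-39, 140, 136), (-38, 140, 135), (-37, 140, 136), (-36, 140, 135), (-35, 157, 133), (-34, 219, 135), (-33, 253, 154), (-32, 244, 134), (-31, 217, 115), (-30, 204, 112), (-29, 203, 111), (-28, 200, 108), (-27, 191, 104), (-26, 176, 100), (-25, 171, 97), (-24, 185, 100), (-23, 198, 106), (-22, 200, 106), (-21, 200, 103), (-20, 174, 79), (-19, 142, 68), (-18, 142, 93), (-17, 139, 120), (-16, 139, 134), (-15, 139, 136), (-14, 140, 136), (-13, 140, 136)]
```

The brass-to-comb distance shrank from 17.4 to 13.1 mm and the dark gap is gone. Two further full squeezes gained nothing, so the plate is home. Next is the release tab.

```bash
python3 -c "
from h import *
go(cl(-38,76,110),192.3);go(cl(-38,76,31),192.3);go(cl(-38,54,31),192.3)"
```

```text
t 14.05 turn [-0.17, -0.1, -0.78] shift [0.0536, 0.065, 0.0492]
t 14.05 turn [-0.17, -0.1, -0.78] shift [0.0535, 0.0653, 0.1282]
t 14.05 turn [-0.17, -0.1, -0.78] shift [0.0532, 0.0433, 0.1283]
```

Request:
{"api": "play_rows", "payload": {"commands": [[[0,0,-0.4],[0.027,0.033,0.01],1],[[0,0,-0.8],[0.0536,0.065,0.03],1],[[0,0,-0.8],[0.0536,0.065,0.045],1],[[0,0,-0.8],[0.0536,0.065,0.05],1],[[0,0,-0.8],[0.0536,0.065,0.05],1],[[0,0,-0.8],[0.0536,0.065,0.09],1],[[0,0,-0.8],[0.0535,0.065,0.128],1],[[0,0,-0.8],[0.0535,0.065,0.128],1],[[0,0,-0.8],[0.0535,0.057,0.128],1],[[0,0,-0.8],[0.0535,0.05,0.128],1],[[0,0,-0.8],[0.0535,0.0465,0.128],1],[[0,0,-0.8],[0.0535,0.0445,0.128],1],[[0,0,-0.8],[0.0535,0.0433,0.128],1]], "grip_force": 20}}

```text
t: 15.68
ee_pos: [0.4779, 0.0364, 0.0315]
tool_rot: [-179.8, -0.1, -167.7]
contact_force: [-0.1, -0.2, 0.3]
finger_gap: 0.0005
```

```bash
sed -i 's/^go(.*/a0=np.array(st["ee_pos"][:2])-O;q=np.radians(Y);print("tcp clamp",a0[0]*np.cos(q)+a0[1]*np.sin(q),-a0[0]*np.sin(q)+a0[1]*np.cos(q))/' j.py; python3 j.py
```

```text
gap 0.0005 [-0.1 -0.2  0.3]
tcp clamp -0.038301494787362285 0.053970104640159
jaw back [-55.9 -56.4 -54.8 -56.  -56.3 -55.3 -56.2 -56.9 -55.3 -56.4] -56.1
bar end [61.9 62.1 62.2]
comb [-31.95 -20.5 ]
```

Request:
{"api": "play_rows", "payload": {"commands": [[[0,0,0],[0,-0.0015,0],1],[[0,0,0],[0,-0.003,0],1],[[0,0,0],[0,-0.0045,0],1],[[0,0,0],[0,-0.0045,0],1]]}}

```text
t: 16.23
ee_pos: [0.4788, 0.0319, 0.0314]
tool_rot: [-179.8, -0.1, -167.7]
contact_force: [-0.2, 0.1, 0.4]
finger_gap: 0.0005
```

```bash
python3 - <<'E'
from h import *
s=snap('wrist')
cv2.imwrite('pics/w5.png',cv2.resize(s['color'][...,::-1],(800,600),interpolation=cv2.INTER_CUBIC))
E
python3 j.py
```

```text
gap 0.0004 [ 0.3  1.6 -0.3]
tcp clamp -0.03833151606459622 0.04939248321339179
jaw back [-55.8 -56.6 -55.  -55.8 -56.5 -55.2 -56.2 -56.8 -55.3 -56.3] -56.0
bar end None
comb [-32.9  -21.15]
```

View pics/w5.png

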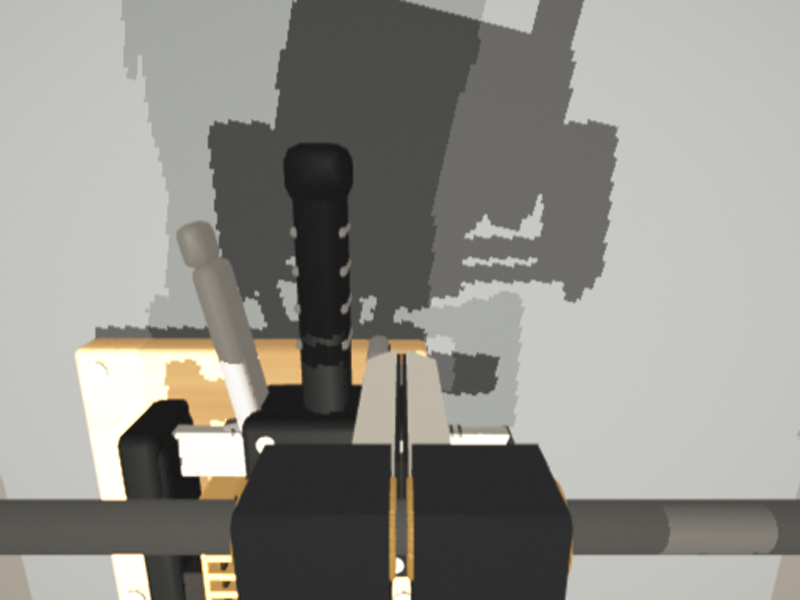

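The shut fingers are beside the tab (378,345 px) and first contact reads 1.6 N. Now I'll press and hold.

Request:
{"api": "play_rows", "payload": {"commands": [[[0,0,0],[0,-0.002,0],1],[[0,0,0],[0,-0.0035,0],1],[[0,0,0],[0,-0.0055,0],1],[[0,0,0],[0,-0.0055,0],1],[[0,0,0],[0,-0.0055,0],1],[[0,0,0],[0,-0.0055,0],1],[[0,0,0],[0,-0.0055,0],1],[[0,0,0],[0,-0.0055,0],1]]}}

```text
t: 17.32
ee_pos: [0.4785, 0.0275, 0.0311]
tool_rot: [-180.0, -0.3, -167.7]
contact_force: [-9.3, 10.3, 5.3]
finger_gap: 0.0006
```

```bash
python3 j.py
```

```text
gap 0.0006 [-9.3 10.3  5.3]
tcp clamp -0.03953949037585011 0.045181869534294615
jaw back [-82.3 -80.4 -81.9 -82.7 -80.8 -82.3 -82.7 -80.7 -82.  -82.6] -82.1
bar end None
comb [-32.6 -20.8]
```

```bash
python3 -c "
from h import *
go(cl(-38,72,31),192.3);go(cl(-38,72,110),192.3);go(cl(103,-27,110),192.3);go(cl(103,-27,36),192.3)"
```

```text
t 17.38 turn [-0.04, -0.27, 0.02] shift [-0.0015, 0.0268, 0.0001]
t 17.38 turn [-0.04, -0.27, 0.02] shift [-0.0012, 0.0268, -0.0789]
t 17.38 turn [-0.04, -0.27, 0.02] shift [-0.1421, -0.0723, -0.0795]
t 17.38 turn [-0.04, -0.27, 0.02] shift [-0.1425, -0.0723, -0.0055]
```

Request:
{"api": "play_rows", "payload": {"commands": [[[0,-0.3,0],[0,0.013,0],1],[[0,-0.3,0],[-0.0012,0.0268,0],1],[[0,-0.3,0],[-0.0012,0.0268,-0.04],1],[[0,-0.3,0],[-0.0012,0.0268,-0.079],1],[[0,-0.3,0],[-0.0012,0.0268,-0.085],1],[[0,-0.3,0],[-0.036,0.002,-0.085],0],[[0,-0.3,0],[-0.071,-0.023,-0.085],-0.28],[[0,-0.3,0],[-0.107,-0.048,-0.085],-0.28],[[0,-0.3,0],[-0.1425,-0.0723,-0.08],-0.28],[[0,-0.3,0],[-0.1425,-0.0723,-0.08],-0.28],[[0,-0.3,0],[-0.1425,-0.0723,-0.08],-0.28]]}}

```text
t: 18.75
ee_pos: [0.6328, -0.012, 0.1095]
tool_rot: [-180.0, -0.1, -167.7]
contact_force: [0.0, 0.1, 0.1]
finger_gap: 0.0569
```

```bash
python3 - <<'E'
from h import *
go(cl(103,-27,36),192.3)
s=snap('wrist')
cv2.imwrite('pics/w6.png',cv2.resize(s['color'][...,::-1],(800,600),interpolation=cv2.INTER_CUBIC))
E
```

```text
t 18.75 turn [-0.01, -0.06, 0.04] shift [-0.0004, -0.0007, 0.0735]
```

View pics/w6.png

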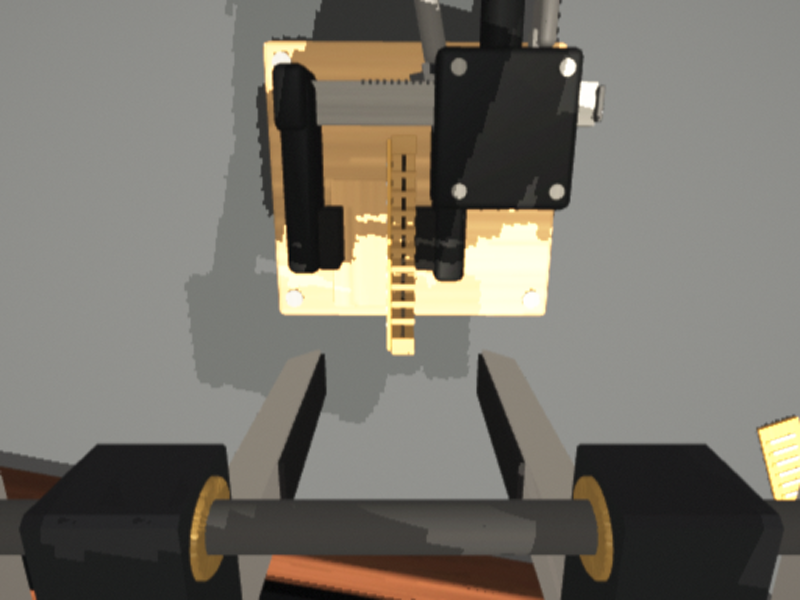

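The jaw is fully open, the plate is flush, and the comb (402,250) lies on the fingers' centre line (about 401). Now I'll descend and grip.

Request:
{"api": "play_rows", "payload": {"commands": [[[0,0,0],[-0.0004,-0.0003,0.035],-0.28],[[0,0,0],[-0.0004,-0.0003,0.06],-0.28],[[0,0,0],[-0.0004,-0.0003,0.0735],-0.28],[[0,0,0],[-0.0004,-0.0003,0.0735],-0.28],[[0,0,0],[-0.0004,-0.0003,0.0735],0.2],[[0,0,0],[-0.0004,-0.0003,0.0735],0.5],[[0,0,0],[-0.0004,-0.0003,0.0735],0.65],[[0,0,0],[-0.0004,-0.0003,0.0735],0.85],[[0,0,0],[-0.0004,-0.0003,0.0735],0.85],[[0,0,0],[-0.0004,-0.0003,0.0735],0.85]], "grip_force": 35}}

```text
t: 20.05
ee_pos: [0.6332, -0.0121, 0.0366]
tool_rot: [-180.0, -0.0, -167.6]
contact_force: [0.1, -0.1, -0.6]
finger_gap: 0.0078
```

```bash
python3 - <<'E'
from h import *
s=snap('wrist')
st=bot.state();print(st['finger_gap'],proj(s,cl(103,-27,36))/.64,proj(s,cl(122,-27,60))/.64)
cv2.imwrite('pics/w7.png',cv2.resize(s['color'][...,::-1],(800,600),interpolation=cv2.INTER_CUBIC))
E
```

```text
0.007217988700257652 [400.68741578 350.20763561] [400.64023356 419.05150666]
```

View pics/w7.png

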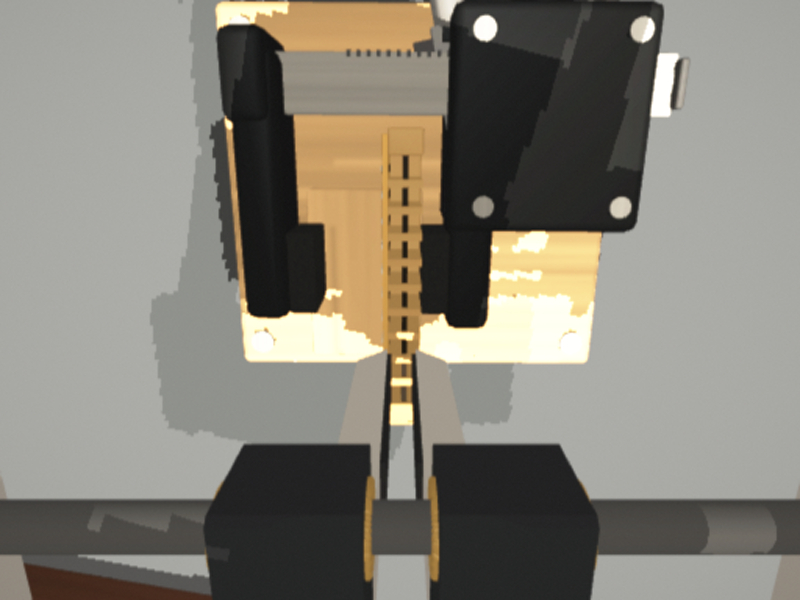

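The picture shows the fingers touching both sides of the comb at (388–417,390), but the reported opening of 7 mm disagrees with 14 mm of work. I'll close further and make a small lift to test the grip.

Request:
{"api": "play_rows", "payload": {"commands": [[[0,0,0],[0,0,0],1],[[0,0,0],[0,0,0],1],[[0,0,0],[0,0,0],1],[[0,0,0],[0,0,0],1]]}}

```text
t: 20.6
ee_pos: [0.6332, -0.0121, 0.0366]
tool_rot: [-180.0, -0.0, -167.7]
contact_force: [-0.1, -0.5, 0.1]
finger_gap: 0.0007
```

```bash
python3 - <<'E'
from h import *
s=snap('wrist');np.savez('w8.npz',**s);P=pts(s);Z=P[...,2]
a=np.radians(Y);d=P[...,:2]-O;cx=(d[...,0]*np.cos(a)+d[...,1]*np.sin(a))*1e3;cy=(-d[...,0]*np.sin(a)+d[...,1]*np.cos(a))*1e3
m=(cx>30)&(cx<125)&(abs(cy+27)<9)&(Z>.04)&(Z<.09)
for r in range(20,126,8):
    q=m&(abs(cx-r)<3)
    if q.any(): print(r,cy[q].min().round(1),cy[q].max().round(1),np.median(Z[q]).round(4),q.sum())
st=bot.state();print(st['finger_gap'],st['contact_force'])
E
```

```text
28 -33.2 -23.2 0.0578 27
36 -34.1 -19.8 0.0584 119
44 -34.1 -19.7 0.0592 142
52 -34.2 -18.1 0.0586 302
60 -33.5 -18.3 0.0585 307
68 -34.2 -18.2 0.0583 327
76 -34.3 -18.1 0.0578 332
84 -34.5 -19.9 0.0563 273
92 -36.0 -18.1 0.0766 778
0.00038287535176071915 [-0.29110914  0.08634306  0.29896074]
```

```bash
python3 - <<'E'
from h import *
s=dict(np.load('w8.npz'))
c=s['color'][170:300,170:345,::-1];cv2.imwrite('pics/w8.png',cv2.resize(c,None,fx=4.5,fy=4.5,interpolation=cv2.INTER_CUBIC))
E
```

```text
(no output)
```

View pics/w8.png

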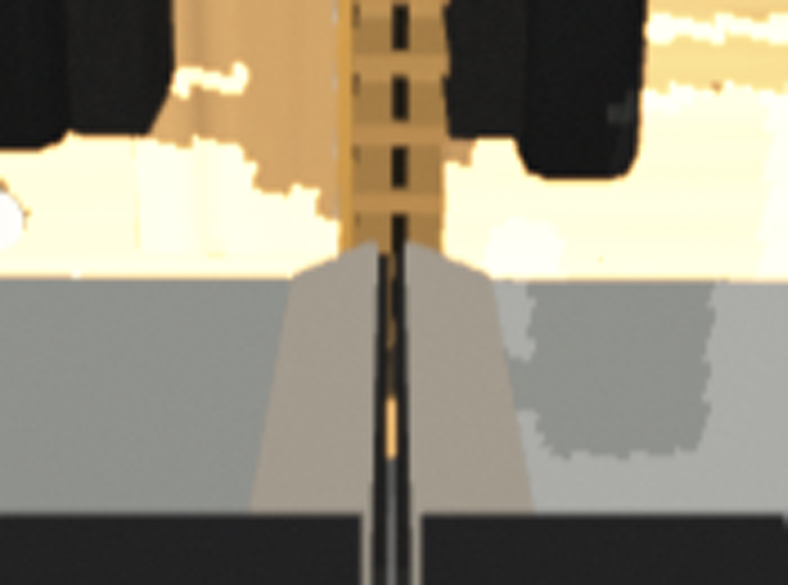

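```bash
python3 - <<'E'
from h import *
s=dict(np.load('w8.npz'));P=pts(s)
a=np.radians(Y)
for (u,v) in [(366,250),(355,262),(430,262),(340,330),(420,330),(460,400),(395,215),(392,430)]:
    U=int(170+u/4.5);V=int(170+v/4.5);p=P[V,U];d=p[:2]-O
    print((u,v),'clamp',((d[0]*np.cos(a)+d[1]*np.sin(a))*1e3).round(1),((-d[0]*np.sin(a)+d[1]*np.cos(a))*1e3).round(1),'z',p[2].round(4))
s=snap('side');P=pts(s)
d=P[...,:2]-O;cx=(d[...,0]*np.cos(a)+d[...,1]*np.sin(a))*1e3;cy=(-d[...,0]*np.sin(a)+d[...,1]*np.cos(a))*1e3
m=(cx>86)&(cx<135)&(abs(cy+35)<40)&(P[...,2]>.02)&(P[...,2]<.14)
v,u=np.nonzero(m);print(u.min(),u.max(),v.min(),v.max())
for i in np.argsort(v)[::max(1,len(v)//40)]: print((u[i],v[i]),cx[v[i],u[i]].round(),cy[v[i],u[i]].round(),(P[v[i],u[i],2]*1e3).round(),s['color'][v[i],u[i]])
c=s['color'][140:280,190:330,::-1];cv2.imwrite('pics/s8.png',cv2.resize(c,(600,600),interpolation=cv2.INTER_CUBIC))
E
```

```text
(366, 250) clamp 92.6 -30.1 z 0.0634
(355, 262) clamp 92.9 -31.7 z 0.067
(430, 262) clamp 92.6 -22.2 z 0.0677
(340, 330) clamp 92.2 -32.7 z 0.0881
(420, 330) clamp 92.4 -23.7 z 0.0877
(460, 400) clamp 92.5 -19.9 z 0.1034
(395, 215) clamp 89.9 -26.7 z 0.0575
(392, 430) clamp 95.6 -26.8 z 0.1043
260 277 165 202
(np.int64(260), np.int64(165)) 94.0 -17.0 137.0 [132 128 123]
(np.int64(264), np.int64(166)) 94.0 -30.0 139.0 [115 110 104]
(np.int64(263), np.int64(167)) 94.0 -27.0 135.0 [131 125 119]
(np.int64(260), np.int64(168)) 95.0 -16.0 126.0 [142 136 131]
(np.int64(267), np.int64(168)) 93.0 -41.0 138.0 [141 136 127]
(np.int64(263), np.int64(169)) 96.0 -25.0 126.0 [122 116 111]
(np.int64(270), np.int64(169)) 106.0 -42.0 128.0 [140 136 130]
(np.int64(266), np.int64(170)) 90.0 -40.0 132.0 [142 136 129]
(np.int64(262), np.int64(171)) 92.0 -25.0 121.0 [132 126 121]
(np.int64(269), np.int64(171)) 103.0 -41.0 122.0 [140 134 128]
(np.int64(265), np.int64(172)) 94.0 -34.0 121.0 [139 133 126]
(np.int64(261), np.int64(173)) 95.0 -20.0 110.0 [141 135 128]
(np.int64(268), np.int64(173)) 97.0 -42.0 1
[... 1284 characters left out ...]
-35.0 67.0 [143 128 112]
(np.int64(263), np.int64(188)) 96.0 -26.0 57.0 [120 101  78]
(np.int64(270), np.int64(188)) 119.0 -35.0 45.0 [149 125  96]
(np.int64(266), np.int64(189)) 98.0 -35.0 56.0 [147 118  79]
(np.int64(263), np.int64(190)) 89.0 -31.0 57.0 [141 111  73]
(np.int64(270), np.int64(190)) 120.0 -34.0 37.0 [148 127 103]
(np.int64(270), np.int64(191)) 118.0 -36.0 35.0 [137 124 110]
(np.int64(264), np.int64(193)) 88.0 -36.0 49.0 [145 118  85]
(np.int64(266), np.int64(194)) 100.0 -35.0 36.0 [173 139  98]
(np.int64(268), np.int64(195)) 101.0 -40.0 34.0 [232 193 140]
(np.int64(268), np.int64(196)) 99.0 -42.0 33.0 [182 146 106]
(np.int64(265), np.int64(198)) 87.0 -40.0 32.0 [125 102  78]
```

View pics/s8.png

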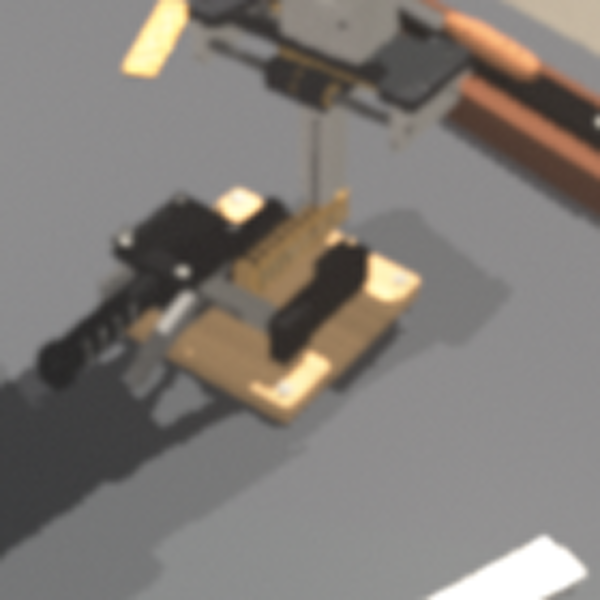

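The fingers shut above the comb. Depth at the tips reads z ≈ 62 mm, and the side view agrees, while the reported TCP is 36.6. So the true fingertips sit about 25 mm above the reported TCP. Nothing was disturbed. I'll open, go 25 mm lower while watching the force, and grip.

Request:
{"api": "play_rows", "payload": {"commands": [[[0,0,0],[0,0,0],-0.28],[[0,0,0],[0,0,0],-0.28],[[0,0,0],[0,0,0],-0.28],[[0,0,0],[0,0,0],-0.28],[[0,0,0],[0,0,0.008],-0.28],[[0,0,0],[0,0,0.014],-0.28],[[0,0,0],[0,0,0.018],-0.28],[[0,0,0],[0,0,0.022],-0.28],[[0,0,0],[0,0,0.022],-0.28]]}}

```text
t: 21.82
ee_pos: [0.6331, -0.0121, 0.0143]
tool_rot: [-180.0, -0.0, -167.6]
contact_force: [0.1, 0.7, 1.3]
finger_gap: 0.0601
```

Request:
{"api": "play_rows", "payload": {"commands": [[[0,0,0],[0,0,0],0.2],[[0,0,0],[0,0,0],0.45],[[0,0,0],[0,0,0],0.6],[[0,0,0],[0,0,0],0.7],[[0,0,0],[0,0,0],0.85],[[0,0,0],[0,0,0],0.85]], "grip_force": 35}}

```text
t: 22.58
ee_pos: [0.6331, -0.0121, 0.0143]
tool_rot: [-180.0, -0.0, -167.6]
contact_force: [0.1, -0.2, 1.1]
finger_gap: 0.0125
```

Request:
{"api": "play_rows", "payload": {"commands": [[[0,0,0],[0,0,0],0.9],[[0,0,0],[0,0,0],0.9],[[0,0,0],[0,0,-0.01],0.9],[[0,0,0],[0,0,-0.025],0.9],[[0,0,0],[0,0,-0.045],0.9],[[0,0,0],[0,0,-0.07],0.9],[[0,0,0],[0,0,-0.095],0.9],[[0,0,0],[0,0,-0.11],0.9],[[0,0,0],[0,0,-0.11],0.9]]}}

```text
t: 23.7
ee_pos: [0.6336, -0.0121, 0.1257]
tool_rot: [-179.9, 0.1, -167.6]
contact_force: [-0.1, -0.3, -1.3]
finger_gap: 0.013
```

```bash
cat > g.py <<'E'
from h import *
# held comb: yellowish/brass pixels on top; report axis in tool frame
s=snap('wrist');np.savez('w9.npz',**s);st=bot.state();P=pts(s);Z=P[...,2]
R=Ro.from_euler('xyz',st['tool_rot'],degrees=True).as_matrix()
T=(P-np.array(st['ee_pos']))@R*1e3
h=cv2.cvtColor(s['color'],cv2.COLOR_RGB2HSV)
print('gap',round(st['finger_gap'],4),'f',np.round(st['contact_force'],1),np.round(st['moment'],2),'cam dz',(-s['R'].T@s['t'])[2]-st['ee_pos'][2])
m=(abs(T[...,1])<14)&(T[...,0]>11)&(T[...,0]<110)&(T[...,2]>-80)&(T[...,2]<-8)
for x in range(14,112,8):
    q=m&(abs(T[...,0]-x)<3)
    if q.sum()>5: print(x,'y',np.percentile(T[q][:,1],[2,50,98]).round(1),'z top',np.percentile(T[q][:,2],[5,50]).round(1),q.sum())
print('xmax',T[m][:,0].max())
E
python3 g.py; python3 -c "
from h import *
go([.484,.293,.15],158.4)"
```

```text
gap 0.0128 f [-1.1  0.2 -0.2] [ 0.05 -0.03  0.01] cam dz 0.2043997515599456
14 y [-7.6 -0.9  5.8] z top [-47.2 -44.8] 399
22 y [-8.1 -1.4  5.6] z top [-47.4 -46.4] 161
30 y [-8.2 -3.4  5.6] z top [-47.2 -45.8] 122
38 y [-8.  -3.4  5.3] z top [-46.6 -44.3] 146
46 y [-7.2 -0.9  6.1] z top [-47.1 -40.4] 397
54 y [-7.1 -0.9  6.1] z top [-47.3 -41.5] 450
62 y [-7.  -0.4  6.2] z top [-47.5 -45. ] 398
70 y [-6.9 -0.4  6.2] z top [-47.2 -45.4] 347
78 y [-7.3 -0.8  6.4] z top [-47.4 -44. ] 341
86 y [-6.8 -0.4  6.4] z top [-47.9 -46.8] 359
xmax 88.50860487304806
t 23.75 turn [-0.03, -0.02, 33.95] shift [0.0804, 0.3299, -0.0257]
```

The comb is held level with its bottom about 18 mm above the reported TCP. Moving over the block.

Request:
{"api": "play_rows", "payload": {"commands": [[[0,0,2],[0.004,0.015,-0.003],0.9],[[0,0,5],[0.012,0.05,-0.008],0.9],[[0,0,9],[0.022,0.09,-0.014],0.9],[[0,0,13],[0.032,0.13,-0.02],0.9],[[0,0,17],[0.042,0.17,-0.024],0.9],[[0,0,21],[0.052,0.21,-0.024],0.9],[[0,0,25],[0.062,0.25,-0.024],0.9],[[0,0,29],[0.071,0.285,-0.024],0.9],[[0,0,32],[0.078,0.312,-0.024],0.9],[[0,0,34],[0.0815,0.328,-0.024],0.9],[[0,0,34],[0.0825,0.3304,-0.024],0.9],[[0,0,34],[0.0825,0.3304,-0.024],0.9]]}}

```text
t: 25.25
ee_pos: [0.4818, 0.2926, 0.1478]
tool_rot: [-179.9, -0.0, 158.4]
contact_force: [-0.6, -0.6, -0.1]
finger_gap: 0.0129
```

```bash
python3 g.py; python3 - <<'E'
from h import *
s=dict(np.load('w9.npz'));P=pts(s);Z=P[...,2]
m=(Z>.018)&(Z<.031)&(np.abs(P[...,0]-.45)<.1)&(np.abs(P[...,1]-.306)<.1)
X=(P[m][:,:2]*1e3).astype(np.float32);r=cv2.minAreaRect(X);print('block wrist',r,np.median(Z[m]),m.sum())
go([.482,.294,.012],158.4)
t=snap('top');cv2.imwrite('pics/t9.png',t['color'][...,::-1])
E
python3 m.py | tail -1
```

```text
gap 0.0129 f [-0.4  0.9 -0.8] [-0.07 -0.02 -0.01] cam dz 0.20306896202031524
14 y [-7.7 -1.   5.7] z top [-45.7 -43. ] 394
22 y [-8.4 -2.   5.1] z top [-46.  -44.8] 162
30 y [-8.3 -4.   5.4] z top [-45.6 -44.4] 111
38 y [-7.8 -2.6  5.7] z top [-45.6 -42.3] 227
46 y [-7.4 -1.   5.9] z top [-45.7 -39.3] 407
54 y [-7.3 -1.   6. ] z top [-45.7 -40.9] 462
62 y [-7.2 -0.8  6. ] z top [-46.1 -43.8] 398
70 y [-7.1 -1.   6. ] z top [-46.  -44.1] 335
78 y [-7.5 -1.1  6.2] z top [-45.9 -42.4] 363
86 y [-7.1 -0.1  6.2] z top [-46.6 -45.5] 387
xmax 88.71280548711105
block wrist ((449.9270935058594, 307.3941345214844), (90.12902069091797, 118.70655059814453), 68.38450622558594) 0.0249959000899223 7562
t 25.3 turn [-0.06, -0.03, -0.04] shift [0.0005, 0.0016, 0.1359]
block [450.9 306.3] [ 90.2 119.7] 68.7 depth z 0.025 [0.4626 0.286 ]
```

Request:
{"api": "play_rows", "payload": {"commands": [[[0,0,0],[0.0009,0.0017,0.03],0.9],[[0,0,0],[0.0009,0.0017,0.07],0.9],[[0,0,0],[0.0009,0.0017,0.105],0.9],[[0,0,0],[0.0009,0.0017,0.125],0.9],[[0,0,0],[0.0009,0.0017,0.134],0.9],[[0,0,0],[0.0009,0.0017,0.136],0.9],[[0,0,0],[0.0009,0.0017,0.1375],0.9],[[0,0,0],[0.0009,0.0017,0.1385],0.9],[[0,0,0],[0.0009,0.0017,0.1385],0.9]]}}

```text
t: 26.52
ee_pos: [0.482, 0.2943, 0.01]
tool_rot: [-180.0, 0.0, 158.3]
contact_force: [0.7, -0.1, -1.3]
finger_gap: 0.013
```

```bash
python3 g.py | sed -n 1,4p; python3 -c "
from h import *
go([.4816,.2945,.007],158.4)"
```

```text
gap 0.0127 f [ 0.1  0.1 -1.1] [ 0.01  0.01 -0.03] cam dz 0.20318107994669907
14 y [-13.2  -0.1  13.3] z top [-45.9 -37.3] 583
22 y [-13.6  -0.1  13.7] z top [-45.9 -16.2] 342
30 y [-13.5  -0.1  13.5] z top [-45.5 -15.7] 317
t 26.57 turn [-0.02, 0.0, -0.07] shift [0.0004, 0.0, 0.003]
```

Request:
{"api": "play_rows", "payload": {"commands": [[[0,0,0],[0.0004,0,0.0008],0.9],[[0,0,0],[0.0004,0,0.0014],0.9],[[0,0,0],[0.0004,0,0.002],0.9],[[0,0,0],[0.0004,0,0.002],0.9]]}}

```text
t: 27.08
ee_pos: [0.4816, 0.2944, 0.0079]
tool_rot: [-180.0, -0.0, 158.3]
contact_force: [-0.3, -0.6, -1.6]
finger_gap: 0.0126
```

Request:
{"api": "play_rows", "payload": {"commands": [[[0,0,0],[0,0,0.0005],0.9],[[0,0,0],[0,0,0.0008],0.9],[[0,0,0],[0,0,0.001],0.9],[[0,0,0],[0,0,0.001],0.9]]}}

```text
t: 27.58
ee_pos: [0.4816, 0.2945, 0.0073]
tool_rot: [-180.0, 0.0, 158.3]
contact_force: [-2.3, -0.8, 5.3]
finger_gap: 0.0128
```

Contact is about 6 N. I'll ease off and open slowly.

Request:
{"api": "play_rows", "payload": {"commands": [[[0,0,0],[0,0,0],0.75],[[0,0,0],[0,0,0],0.7],[[0,0,0],[0,0,0],0.66],[[0,0,0],[0,0,0],0.6],[[0,0,0],[0,0,0],0.5],[[0,0,0],[0,0,0],0.3],[[0,0,0],[0,0,0],0.1],[[0,0,0],[0,0,0],0.1],[[0,0,0],[0,0,0],0.1]], "grip_force": 10}}

```text
t: 28.7
ee_pos: [0.4816, 0.2945, 0.0073]
tool_rot: [-180.0, 0.0, 158.3]
contact_force: [-0.2, -0.3, -0.1]
finger_gap: 0.0421
```

Request:
{"api": "play_rows", "payload": {"commands": [[[0,0,0],[0,0,-0.01],0.1],[[0,0,0],[0,0,-0.03],0.1],[[0,0,0],[0,0,-0.06],0.1],[[0,0,0],[0,0,-0.1],0.1],[[0,0,0],[0.03,0,-0.14],0.1],[[0,0,0],[0.03,0,-0.15],0.1],[[0,0,0],[0.03,0,-0.15],0.1]]}}

```text
t: 29.58
ee_pos: [0.4542, 0.3055, 0.1576]
tool_rot: [180.0, 0.1, 158.3]
contact_force: [0.6, 0.4, -0.4]
finger_gap: 0.0427
```

```bash
python3 - <<'E'
from h import *
s=snap('wrist');P=pts(s);Z=P[...,2];st=bot.state();print(st['t'],st['finger_gap'],st['contact_force'])
n=(np.abs(P[...,0]-.45)<.11)&(np.abs(P[...,1]-.306)<.11)
for nm,m in (('block',n&(Z>.018)&(Z<.031)),('comb',n&(Z>.045)&(Z<.07))):
    r=cv2.minAreaRect((P[m][:,:2]*1e3).astype(np.float32));print(nm,np.round(r[0],1),np.round(r[1],1),round(r[2],1),np.percentile(Z[m],[5,50,95]).round(4),m.sum())
cv2.imwrite('pics/final.png',cv2.resize(s['color'][...,::-1],(800,600)))
E
```

```text
29.625 0.04226957778800355 [ 0.62448001 -0.88609638 -0.64791154]
block [449.8 307.4] [ 90.2 119.6] 68.4 [0.0237 0.0249 0.0261] 8182
comb [449.9 306.1] [ 14.2 110. ] 68.2 [0.0466 0.0521 0.0537] 1086
```

View pics/final.png

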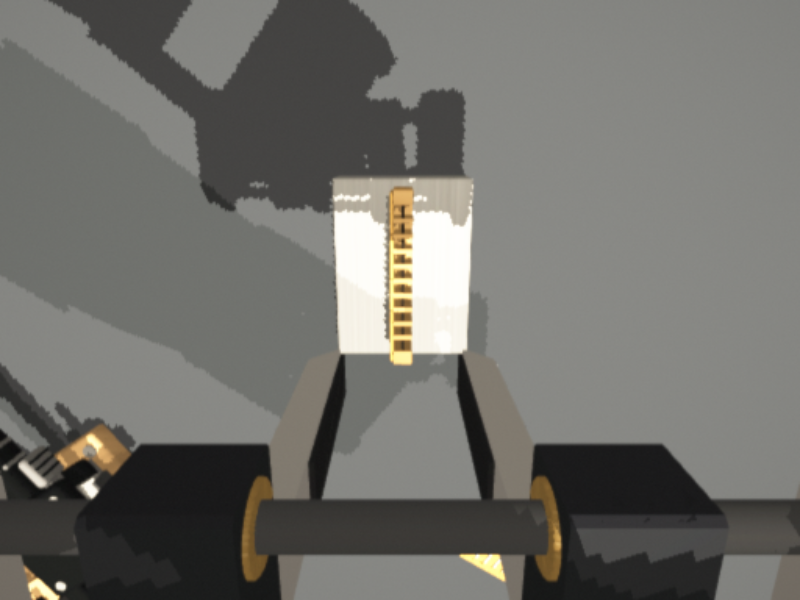

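The comb stands on edge in the middle of the block. Its centre is about 1 mm from the block's, it is aligned to 0.2°, its top is at 53 mm (25 + 28), and comb plus plate measures 14.2 mm thick. Handing in.

```bash
python3 -c "
from cell import bot
print(bot.hand_in())"
```

```text
the job is handed in; nothing more can be done
None
```

The job is done and handed in at about 30 s of the 61 s allowed. I squeezed the trigger six times, pressed the tab so the jaw sprang open, and set the comb on edge in the middle of the block.

- **Plate:** the first four squeezes walked the jaw up. The last two were full squeezes with no gain. The plate-to-comb distance shrank by about 4.3 mm and no gap was visible. On the block, comb and plate together measure 14.2 mm thick (14 mm expected with the plate home).
- **Release:** the jaw's back edge returned to about -82 mm by the top camera. By the wrist camera it had started at -79.5 mm.
- **Placing:** the comb's centre is about 1.3 mm from the block's centre and aligned within 0.2°. Its top is at about 53 mm (25 + 28) and nothing was touching it. It touched down with roughly 6 N.
- **Loose parts:** I did not touch the cover plate, spare plate or screwdriver. I did not measure them again at the end.

Three readings disagreed:

- **Fingertips:** they appear to sit about 25 mm above the reported TCP. My first grip therefore closed harmlessly above the comb. I corrected the height and gripped again.
- **Opening:** the reported opening on the work was 12.8 mm, against 14.2 mm by camera.
- **Jaw travel:** before release it came out as 22.5–24 mm from the wrist camera and from the tooth count. From the top camera's positions before and after release it was about 26 mm.

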